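# Turn the hex key over and nip up the strap-clamp screw

### The arm

A 6-joint arm with a two-finger parallel gripper is mounted at the origin on the work surface. World frame = base frame: x ahead of the robot, y to its left, z up, the work surface at z = 0. Lengths are in m, angles in rad, forces in N, time in s.
With the tool pointing down it reaches from about 0.25 to 0.725 m from the base axis. Payload 4 kg.
Tool frame: the origin (TCP) lies midway between the tips of the shut fingers; the grasp point (between the pads) lies 19 mm behind it; z points along the fingers, y is the line along which they close (so a half turn about z gives the same grasp; the last joint's range is limited). The gripper opens to 85 mm and grips with 20 to 120 N. Pads are 22 mm wide; open, the fingers measure 114 mm over their backs; the gripper's body (76 mm by 85 mm) begins 54 mm behind the grasp point. The pads swing forward as they close: fully open they stand 13 mm farther back than shut.
Start: joints at [-1.17, 0.241, 0.005, 1.335, 0, 1.571], TCP at [0.195, -0.46, 0.231] pointing down, gripper open.
Joint ranges: [-2.72, 2.72], [-1.05, 1.87], [-1.09, 1.28], [-1.99, 2.15], [-1.42, 1.44], [-3.14, 3.14]. Speed limits (rad/s): [2.79, 2.79, 3.14, 3.14, 3.14, 3.14].

### API

Orientations are given as a unit quaternion [x, y, z, w].
In Python, from workcell import monitor, vision, job gives the robot as it stands.
- The arm moves only by the tool move_arm, never from a script. Its argument "moves" is a list that holds one entry, the list of rows, each a list of 5 numbers: the shift along the world's x, y, z in m, then the turn about the world's z in degrees, then the opening in per cent of the stroke, from 0 (shut) to 100 (fully open). In form: [[[x, y, z, turn, gripper], ...]]. A call has 1 to 5 rows; each row is the pose to reach, as a shift and turn from the pose commanded when the call began; what a row does not reach only later rows make up. A row lasts 1/8 s, in which the tool goes at most 62.5 mm and 10.7 degrees, less where a joint would pass 70% of its speed; a pose out of reach is approached as far as the arm can. A call with a gripper value outside its range is refused whole. The fingers move at their own pace and stop on an object; the grip force is fixed at half the most. Time passes only in rows, so rows that repeat a pose let the fingers close. It gives the time, the measured TCP pose, the force, the opening and the grip force at its end, in the units of the state.
- monitor.get_obs(): the state, without advancing time (a new reading comes with each control period).
- vision.camera(name): name is "scene" or "top" or "wrist"; returns a dict with "color" (400x640x3 uint8, red, green, blue), "camera_matrix" (3x3 intrinsics, pixels), "k1" (the pictures are not rectified: a ray, as slopes to the right and down, at radius r is drawn at 1 + k1 r^2 times it, then the intrinsics apply), "eye" and "attitude" of the camera in the world; the wrist camera has in their place "hand_eye" (4x4, takes a point from camera to tool coordinates, whose origin is the TCP and whose axes are the flange's). Camera axes: x right, y up, looking along -z (the intrinsics and any distortion apply to the point x, -y, -z); pixel columns grow to the right and rows downward; lengths in m; the calibration is good to about 2 mm. A picture is of the moment at which its call begins: read the wrist's pose just before it. There is no depth.
- job.job_done(): hands the job in; it is judged then, once.
The state is a dict: "clock": time; "joint_pos": joint angles; "joint_vel": joint speeds; "tau": joint torques, N m; "eef_pos": TCP position; "tool_rot": TCP orientation; "ft_force": force on the tool from outside, world axes, zero at the start; "ft_torque": the same for the moment, N m; "grip_width": finger opening in m; "grasp_force": force on a finger pad.
Only numpy, scipy, OpenCV 4.12 (cv2) and the standard library are available. Lean on these libraries where they do the work, as an engineer would, in place of code of your own. Each camera call takes 0.05 s, during which the arm holds its last target. There are 200 camera calls.

### The job

The strap clamp's screw has been run down finger-tight and the big L-shaped hex key is still standing in it on its long arm. Pull the key out, turn it over so that its short arm sits fully home in the screw (feel it in gently, never force it down), then tighten the screw clockwise, seen from above, by about a further eighth of a turn (45 degrees), pulling on the outer half of the long arm. Do not overtighten; leave the key sitting in the screw and everything else where it is.

Things in the scene. Friction and masses are not known exactly. Their poses are not given: they have to be found in the camera images.
- plate: Grey steel T-slotted plate, fixed, 200 (x) x 300 (y) x 30 mm; origin under its centre, z up. In its frame: an aluminium part at x -70..70, y -140..-30, top 50 mm above the bench, with a boss to 60 mm at (40, -105); a dark strap clamp 45 mm wide, top at 70 mm, along y from -37 to 113, held by the cap screw at (0, 20).
- screw (a joint): Angle of the clamp's M16 socket cap screw about its upright axis, rad: 0 at the start, grows as it is tightened (clockwise seen from above). Stiff: 1.1 N m to turn at first, rising by 0.25 N m per rad; it stays where it is left. The clamp is overtightened from 1.15 rad.
- socket (a point): Centre of the mouth of the hexagonal socket in the screw's round head (24 mm across), level with the head's flat top, 90 mm above the bench. The socket is 15 mm across the flats, 14 mm deep, straight down; z up; two opposite corners of the hexagon lie along x. Turns with the screw (against z as it tightens).
- key_bend (a point): Middle of the key's bend, on the bar's centre line. The key: dark steel hexagonal bar, 14 mm across flats, 16 mm across corners, 240 g, bent to an L, 140 by 56 mm overall, centre-line bend radius 18 mm. Its axes: long arm along -z, short arm along +x, flats on +y and -y all along, also in the bend. The arms' centre lines cross 5.3 mm to this point's -x and 5.3 mm to its +z.
- key_short_tip (a point): Centre of the end face of the key's short arm, 49 mm along +x from where the arms' centre lines cross; axes as the key's. The last 1.5 mm of both arms are slightly bevelled. With this arm seated the long arm is level, its centre line 35 mm above the screw's head; the hexagon fits every 60 degrees with some 5 to 8 degrees of free play either way, and the key sags by some 10 degrees when let go.
- key_long_tip (a point): Centre of the end face of the key's long arm, 133 mm along -z from where the arms' centre lines cross; axes as the key's. At the start this arm stands in the socket, upright within 6 degrees, so the short arm is level on top, pointing along the plate's x within 10 degrees.
- spare_screw_mid (a point): Spare cap screw, 24 mm head and 16 mm shank, 61 mm tall, standing on its head at a corner of the plate; the point is half-way up. Not to be disturbed.
- step_block_mid (a point): Spare stepped heel block, 36 x 44 x 24 mm, lying on the plate; the point is at its middle. Not to be disturbed.
- small_key_bend (a point): A smaller bright 8 mm hex key, 100 by 36 mm, lying flat on the bench; the point is at its bend. Not to be disturbed.
- driver_rack: Black rack, 70 x 200 mm, with six green-handled nut drivers standing in it, 146 mm tall; origin at the centre of its underside. Not to be disturbed.
- chassis: Blue printed robot chassis on four wheels, 110 x 96 x 90 mm; origin under its middle. Not to be disturbed.
- knife: Black snap-blade knife 140 x 22 x 12 mm lying on the bench; origin at the centre of its underside. Not to be disturbed.
Not all that is in view belongs to the job. Of the things that look like the part that bears key_bend, the largest one is meant.

How it is judged:
On the way, in this order (a step that is already met when the one before it is completed fails the run):
1. the key is turned over and its short arm is fully home in the socket, the screw not yet turned by more than 7 degrees (z of key_short_tip in the frame of socket below -0.0105 m and horizontal distance between key_short_tip and socket below 0.004 m and angle between the x axis of key_bend and the z axis of socket, either way round below 0.3 rad and value of joint screw below 0.12 rad), for 0.3 s.
2. the screw is turned clockwise by more than 33 degrees with the short arm in the socket (value of joint screw above 0.58 rad and z of key_short_tip in the frame of socket below -0.008 m), for 0.1 s.
At the end, for the whole second after the job is handed in: the screw stands 33 to 60 degrees (0.58 to 1.05 rad) clockwise of its start, the key sits in it on its short arm (end at least 10.5 mm below the mouth of the socket, within 4 mm of its axis, leaning less than 0.3 rad), let go, and everything else lies where it was (value of joint screw between 0.58 and 1.05 rad and z of key_short_tip in the frame of socket below -0.0105 m and horizontal distance between key_short_tip and socket below 0.004 m and angle between the x axis of key_bend and the z axis of socket, either way round below 0.3 rad); the robot touches nothing.
It fails at once if the key, held in the fingers less than 60 mm from the screw's axis (drawn out or seated), is forced against the clamp or screw with more than 25 N (contact force between key and plate above 25 N and contact force between the fingers and key above 20 N and horizontal distance between the grasp point and socket below 0.06 m).
It fails at once if the key is wrenched in the screw: contact forces of more than 350 N added up (a clean pull takes 180 to 250 N) (contact force between key and plate above 350 N).
It fails at once if the screw is overtightened (turned beyond 1.15 rad) (value of joint screw above 1.15 rad).
It fails at once if the screw is turned with the hand near its axis (closer than 60 mm) and not with the outer half of the long arm (velocity of joint screw above 0.1 rad/s and value of joint screw above 0.12 rad and horizontal distance between the grasp point and socket below 0.06 m).
It fails at once if another thing on the bench or plate is shifted by more than 20 mm (distance of any of spare_screw_mid, step_block_mid, small_key_bend, driver_rack, chassis, knife from where it was at the start of the episode above 0.02 m).
It also fails if it takes over 67 s, if anything falls off the work surface, if the arm or the gripper's body presses on something with over 40 N, if the wrist force passes 120 N, or if a joint passes its speed limit or range.

## Working session

There is one attempt and no reset: what is moved stays moved. The work goes in short steps, Python scripts to look and compute and a tool call to move; the robot and the scene stay as the last step left them, time stands still between calls to the robot, and variables do not carry over. Pictures are saved under pics/ and viewed, at most 10 in all, crops included, and the job is handed in when it is done.

Besides the shell and the picture viewer there is one more tool, called by a JSON object that holds its "method" and its "body", one argument or row to a line. move_arm: Moves the arm, as the interface text tells. Its arguments: {"type":"object","properties":{"moves":{"type":"array","items":{"type":"array","items":{"type":"array","items":{"type":"number"}}}}},"required":["moves"]}

```bash
mkdir -p pics; cat > h.py <<'E'
import numpy as np, cv2
from scipy.spatial.transform import Rotation as R
from workcell import monitor, vision, job
def grab(name):
    o=monitor.get_obs(); c=vision.camera(name)
    K=np.array(c["camera_matrix"])
    if name=="wrist":
        T=np.eye(4); T[:3,:3]=R.from_quat(o["tool_rot"]).as_matrix(); T[:3,3]=o["eef_pos"]
        M=T@np.array(c["hand_eye"])
    else:
        M=np.eye(4); a=np.array(c["attitude"]); M[:3,:3]=a if a.shape==(3,3) else R.from_quat(a).as_matrix(); M[:3,3]=c["eye"]
    return c["color"],dict(K=K,k1=c["k1"],M=M)
def save(img,f,crop=None,scale=1):
    if crop: img=img[crop[1]:crop[3],crop[0]:crop[2]]
    cv2.imwrite(f,cv2.resize(img[:,:,::-1],None,fx=scale,fy=scale,interpolation=cv2.INTER_CUBIC))
def ray(c,px):
    K=c["K"];d=np.array([c["k1"],0,0,0,0.])
    p=cv2.undistortPoints(np.array([[px]],float),K,d)[0,0]
    v=c["M"][:3,:3]@np.array([p[0],-p[1],-1]); return c["M"][:3,3],v
def atz(c,px,z):
    e,v=ray(c,px); return e+v*(z-e[2])/v[2]
def proj(c,P):
    P=np.atleast_2d(P); q=(P-c["M"][:3,3])@c["M"][:3,:3]; q=q*[1,-1,-1]
    return cv2.projectPoints(q,np.zeros(3),np.zeros(3),c["K"],np.array([c["k1"],0,0,0,0.]))[0][:,0]
E
python3 - <<'E'
from h import *
import pickle
for n in ("scene","top"):
    i,c=grab(n); save(i,f"pics/{n}0.png",scale=1.25); pickle.dump((i,c),open(n+"0.pkl","wb")); print(n,c["M"].round(3).tolist(),c["K"].round(1).tolist(),c["k1"])
E
```

```text
scene [[-0.03, -0.803, 0.595, 1.138], [1.0, -0.02, 0.022, 0.034], [-0.006, 0.596, 0.803, 0.998], [0.0, 0.0, 0.0, 1.0]] [[424.2, 0.0, 317.6], [0.0, 424.2, 194.5], [0.0, 0.0, 1.0]] 0.03144464933387396
top [[-0.005, 0.98, -0.201, 0.218], [-1.0, -0.006, -0.004, -0.011], [-0.005, 0.201, 0.98, 1.435], [0.0, 0.0, 0.0, 1.0]] [[426.2, 0.0, 323.9], [0.0, 426.2, 199.0], [0.0, 0.0, 1.0]] -0.10177532904215394
```

View pics/scene0.png

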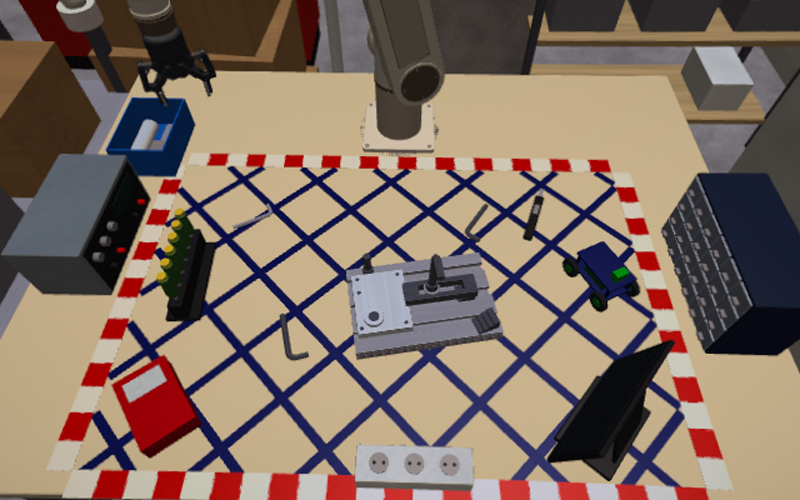

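View pics/top0.png

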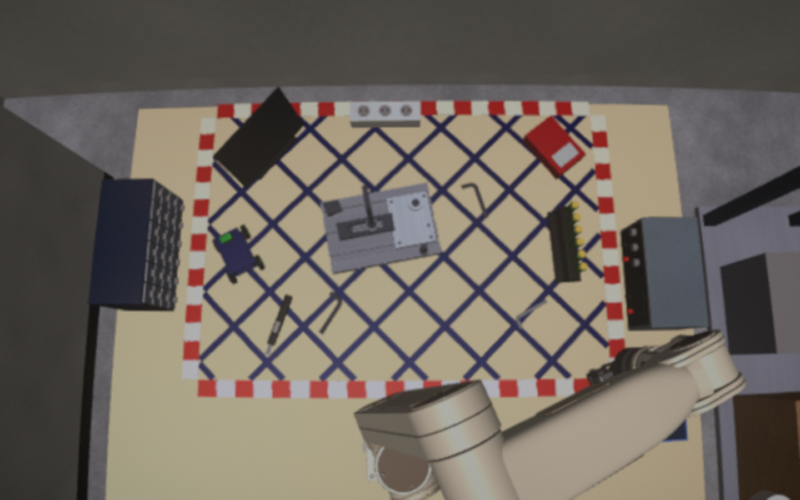

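```bash
python3 - <<'E'
from h import *
import pickle
a,_=pickle.load(open("scene0.pkl","rb")); b,_=pickle.load(open("top0.pkl","rb"))
save(a,"pics/a.png",(270,190,410,295),5); save(b,"pics/b.png",(245,140,365,230),5)
A=cv2.imread("pics/a.png");B=cv2.imread("pics/b.png")
cv2.imwrite("pics/a.png",A);
E
```

```text
(no output)
```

View pics/a.png

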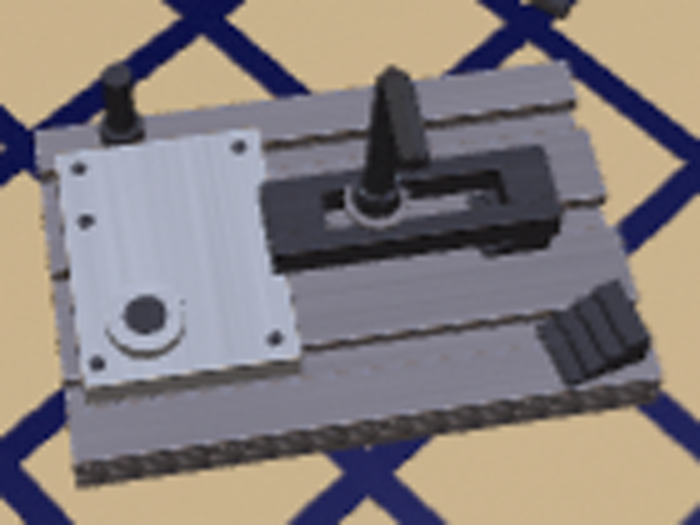

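View pics/b.png

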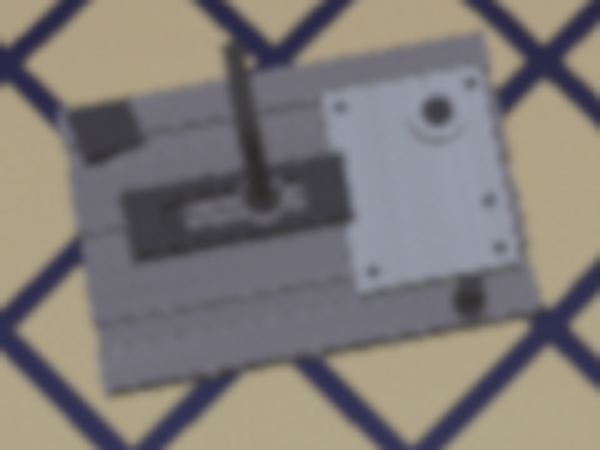

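```bash
python3 - <<'E'
from h import *
import pickle
from scipy.optimize import least_squares
_,ca=pickle.load(open("scene0.pkl","rb")); _,cb=pickle.load(open("top0.pkl","rb"))
obj=np.array([[-100,-150,30],[-100,150,30],[100,150,30],[100,-150,30],[-70,-140,50],[-70,-30,50],[70,-30,50],[70,-140,50]])/1e3
pa=np.array([[37,130],[570,62],[660,380],[77,462],[57,155],[258,130],[298,355],[87,388]])/5+[270,190]
pb=np.array([[105,390-2],[105,390],[65,110],[485,35],[520,262],[358,293],[325,95],[480,68]])/5+[245,140]; pb[0]=np.array([540,312])/5+[245,140]
def W(p,o): 
    c,s=np.cos(p[2]),np.sin(p[2]); return np.c_[p[0]+c*o[:,0]-s*o[:,1],p[1]+s*o[:,0]+c*o[:,1],o[:,2]]
fa=lambda p:(proj(ca,W(p,obj))-pa-.5*0).ravel(); fb=lambda p:(proj(cb,W(p,obj))-pb).ravel()
for f in (fa,fb,lambda p:np.r_[fa(p),fb(p)]):
    r=least_squares(f,[.5,0,.1]); print(r.x.round(4),np.abs(r.fun).mean().round(2),np.degrees(r.x[2]).round(1))
    s=W(r.x,np.array([[0,20,90]])/1e3); print(s.round(4))
# key: bend & short tip in both
qa=[np.array([392,72])/5+[270,190],np.array([413,155])/5+[270,190]]
qb=[None,np.array([235,45])/5+[245,140]]
for q in qa: print(atz(ca,q,.209).round(4))
print(atz(cb,qb[1],.209).round(4))
for p in (r.x,): print(proj(ca,s)[0],proj(cb,s)[0])
E
```

```text
[0.5674 0.0633 0.1796] 0.48 10.3
[[0.5639 0.0829 0.09  ]]
[0.5668 0.0601 0.175 ] 0.4 10.0
[[0.5634 0.0798 0.09  ]]
[0.5672 0.0621 0.1777] 0.51 10.2
[[0.5636 0.0818 0.09  ]]
[0.579  0.0829 0.209 ]
[0.6238 0.0916 0.209 ]
[0.6243 0.0895 0.209 ]
[345.40726339 226.62482574] [297.03692789 178.27549788]
```

{"method": "move_arm", "body": {
  "moves": [
    [[0.03,0.04,0.1,0,100],[0.06,0.09,0.1,0,100],[0.1,0.14,0.1,0,100],[0.13,0.18,0.1,0,100],[0.16,0.23,0.1,0,100]]
  ]
}}

```text
clock: 0.72
eef_pos: [0.3502, -0.2381, 0.3312]
tool_rot: [0.98, 0.199, 0.0, 0.0]
ft_force: [1.7, -0.2, -0.1]
grip_width: 0.0854
grasp_force: 0.0
```

{"method": "move_arm", "body": {
  "moves": [
    [[0.04,0.05,0.02,0,100],[0.07,0.1,0.02,0,100],[0.1,0.15,0.02,0,100],[0.12,0.2,0.02,0,100],[0.15,0.25,0.02,0,100]]
  ]
}}

```text
clock: 1.35
eef_pos: [0.4993, 0.0121, 0.351]
tool_rot: [0.98, 0.199, -0.0, 0.0]
ft_force: [0.9, -0.8, 0.2]
grip_width: 0.0848
grasp_force: 0.0
```

```bash
python3 - <<'E'
from h import *
o=monitor.get_obs(); print(o["clock"],o["eef_pos"],R.from_quat(o["tool_rot"]).as_matrix().round(3).tolist(),np.round(o["joint_pos"],3),o["grip_width"],o["ft_force"])
E
```

```text
1.35 [0.49933713 0.01205152 0.35104921] [[0.921, 0.39, -0.0], [0.39, -0.921, -0.0], [-0.001, 0.0, -1.0]] [ 0.024  0.224  0.292  1.639 -0.     2.765] 0.08478337474615334 [ 0.93043701 -0.77217585  0.20953845]
```

{"method": "move_arm", "body": {
  "moves": [
    [[0.01,0.01,0,10.5,100],[0.02,0.02,0,21,100],[0.03,0.03,0,31.5,100],[0.03,0.04,0,42,100],[0.03,0.04,0,52.5,100]]
  ]
}}

```text
clock: 1.98
eef_pos: [0.5291, 0.051, 0.3503]
tool_rot: [0.789, 0.615, -0.001, -0.001]
ft_force: [0.5, 0.2, 0.1]
grip_width: 0.0853
grasp_force: 0.0
```

{"method": "move_arm", "body": {
  "moves": [
    [[0,0,0,10.5,100],[0,0,0,21,100],[0,0,0,31.5,100],[0,0,0,42,100],[0,0,0,52.5,100]]
  ]
}}

```text
clock: 2.6
eef_pos: [0.529, 0.0503, 0.3506]
tool_rot: [0.436, 0.9, -0.0, -0.001]
ft_force: [0.2, -0.7, 0.2]
grip_width: 0.0855
grasp_force: 0.0
```

{"method": "move_arm", "body": {
  "moves": [
    [[0,0,0,10.5,100],[0,0,0,21,100],[0,0,0,31.5,100],[0,0,0,42,100],[0,0,0,52.5,100]]
  ]
}}

```text
clock: 3.22
eef_pos: [0.529, 0.0503, 0.3506]
tool_rot: [-0.007, 1.0, -0.0, -0.001]
ft_force: [-0.3, -0.1, 0.9]
grip_width: 0.0853
grasp_force: 0.0
```

{"method": "move_arm", "body": {
  "moves": [
    [[0,0,0,10,100],[0,0,0,10,100]]
  ]
}}

```text
clock: 3.48
eef_pos: [0.529, 0.0503, 0.3507]
tool_rot: [-0.09, 0.996, -0.0, -0.001]
ft_force: [0.3, 0.1, -0.0]
grip_width: 0.0855
grasp_force: 0.0
```

```bash
python3 - <<'E'
from h import *
import pickle
o=monitor.get_obs(); print(o["clock"],o["eef_pos"],R.from_quat(o["tool_rot"]).as_matrix().round(3).tolist(),np.round(o["joint_pos"],3))
i,c=grab("wrist"); pickle.dump((i,c),open("w1.pkl","wb")); save(i,"pics/w1.png",scale=1.25); print(c["M"].round(3).tolist())
print(proj(c,[[.5635,.0815,.09],[.5757,.082,.209],[.624,.0905,.209]]).round(0)*1.25)
E
```

```text
3.475 [0.52902805 0.05028904 0.35066995] [[-0.984, -0.18, -0.001], [-0.18, 0.984, -0.0], [0.001, 0.0, -1.0]] [ 0.095  0.294  0.382  1.661 -0.    -0.086]
[[-0.179, -0.937, -0.299, 0.452], [0.984, -0.171, -0.053, 0.036], [-0.001, -0.304, 0.953, 0.493], [0.0, 0.0, 0.0, 1.0]]
[[427.5  245.  ]
 [433.75 300.  ]
 [432.5  351.25]]
```

View pics/w1.png

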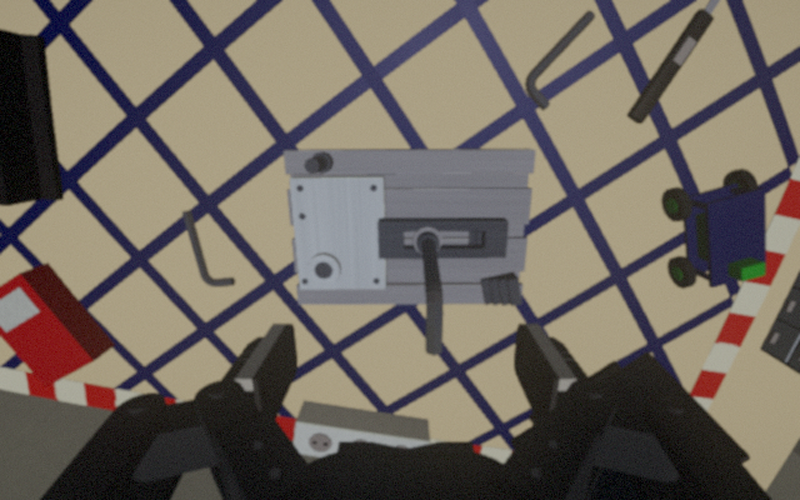

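{"method": "move_arm", "body": {
  "moves": [
    [[0.043,0.032,0,0,100],[0.043,0.032,-0.06,0,100],[0.043,0.032,-0.12,0,100],[0.043,0.032,-0.16,0,100],[0.043,0.032,-0.18,0,100]]
  ]
}}

```text
clock: 4.15
eef_pos: [0.5702, 0.0821, 0.1677]
tool_rot: [-0.09, 0.996, -0.0, -0.003]
ft_force: [0.3, 0.6, 0.7]
grip_width: 0.0854
grasp_force: 0.0
```

{"method": "move_arm", "body": {
  "moves": [
    [[0,0,-0.016,0,100],[0,0,-0.016,0,50],[0,0,-0.016,0,30],[0,0,-0.016,0,24]]
  ]
}}

```text
clock: 4.65
eef_pos: [0.5731, 0.0824, 0.1565]
tool_rot: [-0.091, 0.996, 0.0, 0.001]
ft_force: [0.3, 0.4, 0.3]
grip_width: 0.0322
grasp_force: 0.0
```

```bash
python3 - <<'E'
from h import *
import pickle
o=monitor.get_obs(); print(o["clock"],o["eef_pos"],o["grip_width"],o["ft_force"])
i,c=grab("wrist"); save(i,"pics/w2.png",scale=1.25)
E
```

```text
4.65 [0.57308269 0.08239901 0.15654083] 0.03220471272781867 [0.31800079 0.38330321 0.29721308]
```

View pics/w2.png

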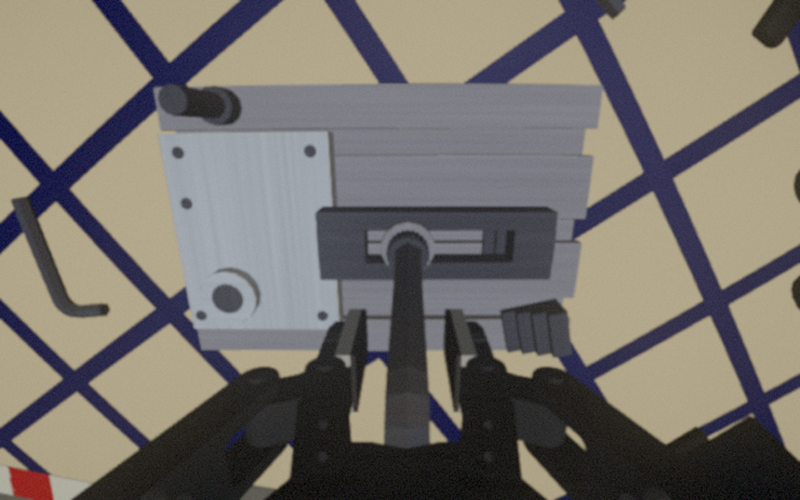

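{"method": "move_arm", "body": {
  "moves": [
    [[0,0,0,0,18],[0,0,0,0,14],[0,0,0,0,8],[0,0,0,0,0],[0,0,0,0,0]]
  ]
}}

```text
clock: 5.32
eef_pos: [0.5726, 0.0828, 0.1558]
tool_rot: [-0.091, 0.996, 0.0, 0.001]
ft_force: [-0.9, 3.0, 6.6]
grip_width: 0.0131
grasp_force: 58.7
```

{"method": "move_arm", "body": {
  "moves": [
    [[0,0,0.003,0,0],[0,0,0.006,0,0],[0,0,0.01,0,0],[0,0,0.014,0,0],[0,0,0.018,0,0]]
  ]
}}

```text
clock: 5.95
eef_pos: [0.5715, 0.0813, 0.1734]
tool_rot: [-0.091, 0.996, -0.001, -0.001]
ft_force: [1.4, -0.1, -1.9]
grip_width: 0.0131
grasp_force: 58.8
```

```bash
python3 - <<'E'
from h import *
import pickle
o=monitor.get_obs(); print(o["clock"],o["eef_pos"],o["grip_width"],o["ft_force"],o["ft_torque"])
i,c=grab("wrist"); pickle.dump((i,c),open("w3.pkl","wb"));save(i,"pics/w3.png",scale=1.25)
E
```

```text
5.95 [0.57151079 0.08128569 0.17343843] 0.013130749908155919 [ 1.40034487 -0.12059492 -1.90733162] [ 0.00750781  0.03452341 -0.01101825]
```

{"method": "move_arm", "body": {
  "moves": [
    [[0,0,0.03,0,0],[0.01,-0.04,0.03,0,0],[0.02,-0.08,0.03,0,0],[0.031,-0.119,0.03,0,0],[0.031,-0.119,0.01,0,0]]
  ]
}}

```text
clock: 6.62
eef_pos: [0.6045, -0.0407, 0.1849]
tool_rot: [-0.089, 0.996, -0.001, 0.002]
ft_force: [0.4, 0.3, -2.3]
grip_width: 0.0126
grasp_force: 59.0
```

```bash
python3 - <<'E'
from h import *
import pickle
o=monitor.get_obs(); print(o["clock"],o["eef_pos"],o["grip_width"],o["ft_force"],o["ft_torque"])
i,c=pickle.load(open("w3.pkl","rb"))
i2,c2=grab("wrist"); save(i2,"pics/w4.png"); j,cs=grab("scene"); save(np.hstack([i2[:400,:],cv2.resize(j[150:300,240:420],(480,400))])[:,:],"pics/m4.png",scale=.7)
E
```

```text
6.625 [ 0.60451299 -0.04069775  0.18490366] 0.012625239692601289 [ 0.37124567  0.33689707 -2.31540314] [0.05558024 0.02496489 0.03088902]
```

View pics/m4.png

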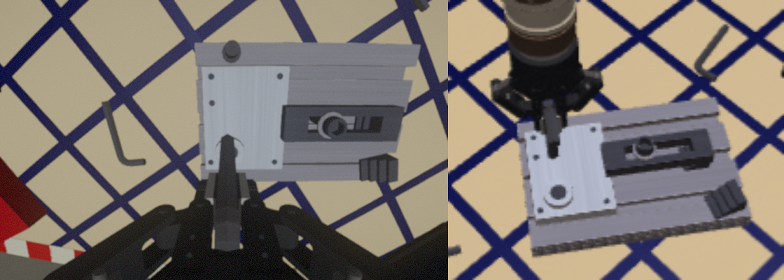

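{"method": "move_arm", "body": {
  "moves": [
    [[0,0,-0.03,0,0],[0,0,-0.045,0,0],[0,0,-0.05,0,0],[0,0,-0.053,0,0],[0,0,-0.053,0,0]]
  ]
}}

```text
clock: 7.35
eef_pos: [0.6036, -0.0366, 0.1309]
tool_rot: [-0.091, 0.996, -0.0, 0.001]
ft_force: [-0.1, 0.9, -2.6]
grip_width: 0.0131
grasp_force: 59.0
```

```bash
python3 - <<'E'
from h import *
i=cv2.imread("pics/w4.png")[:,:,::-1]
g=cv2.cvtColor(np.ascontiguousarray(i[140:215,430:530]),cv2.COLOR_RGB2GRAY)
print(cv2.HoughCircles(cv2.resize(g,None,fx=4,fy=4,interpolation=cv2.INTER_CUBIC),cv2.HOUGH_GRADIENT,1,20,param1=80,param2=20,minRadius=30,maxRadius=80))
cv2.imwrite("pics/s4.png",cv2.resize(g,None,fx=6,fy=6,interpolation=cv2.INTER_CUBIC))
E
```

```text
[[[188.5 172.5  67.5]
  [182.5 149.5  70.4]
  [168.5 165.5  47.7]]]
```

View pics/s4.png

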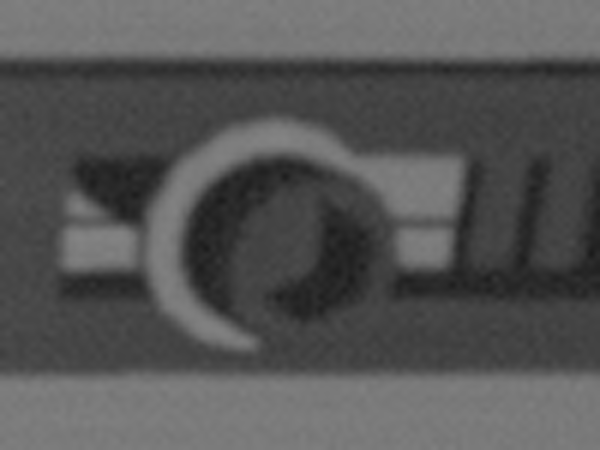

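{"method": "move_arm", "body": {
  "moves": [
    [[0,0,-0.002,0,0],[0,0,-0.003,0,0],[0,0,-0.003,0,0]]
  ]
}}

```text
clock: 7.72
eef_pos: [0.6042, -0.0367, 0.1298]
tool_rot: [-0.091, 0.996, -0.0, 0.002]
ft_force: [-2.1, 0.2, 6.2]
grip_width: 0.0135
grasp_force: 60.2
```

```bash
python3 - <<'E'
from h import *
i,c=grab("wrist"); save(i,"pics/w5.png"); print(atz(c,(0,0),.09)[:0])
import pickle;pickle.dump((i,c),open("w5.pkl","wb"))
# w4 pose
M=c["M"].copy(); T=np.eye(4); o=monitor.get_obs(); T[:3,:3]=R.from_quat(o["tool_rot"]).as_matrix(); T[:3,3]=o["eef_pos"]
he=np.linalg.inv(T)@M; T[:3,3]=[.60451,-.0407,.1849]; T[:3,:3]=R.from_quat([-.089,.996,-.001,.002]).as_matrix(); c4=dict(c); c4["M"]=T@he
print(atz(c4,(479.7,180.8),.09)); print(proj(c,[[.5635,.0815,.09]]),o["ft_force"],o["eef_pos"])
E
```

```text
[]
[0.56170621 0.07867381 0.09      ]
[[517.6796892  204.99313171]] [-1.51036079  1.22046881  6.78812498] [ 0.60419357 -0.03668397  0.12977931]
```

{"method": "move_arm", "body": {
  "moves": [
    [[0.006,0.001,-0.001,0,0],[0.012,0.002,-0.002,0,0],[0.017,0.003,-0.003,0,0],[0.017,0.003,-0.003,0,0]]
  ]
}}

```text
clock: 8.28
eef_pos: [0.6207, -0.0335, 0.1269]
tool_rot: [-0.091, 0.996, -0.0, 0.001]
ft_force: [-2.4, 0.2, 7.9]
grip_width: 0.0129
grasp_force: 61.3
```

```bash
python3 - <<'E'
from h import *
j,cs=grab("scene"); o=monitor.get_obs(); print(o["ft_force"],o["ft_torque"],o["eef_pos"])
p=proj(cs,[[.6,-.04,.1]])[0].astype(int); print(p); save(j,"pics/s5.png",(p[0]-50,p[1]-45,p[0]+50,p[1]+40),5)
E
```

```text
[-2.96649785  0.34872859  8.12518498] [ 0.17971062  1.1067571  -0.02163846] [ 0.62066256 -0.03353806  0.12692913]
[296 235]
```

View pics/s5.png

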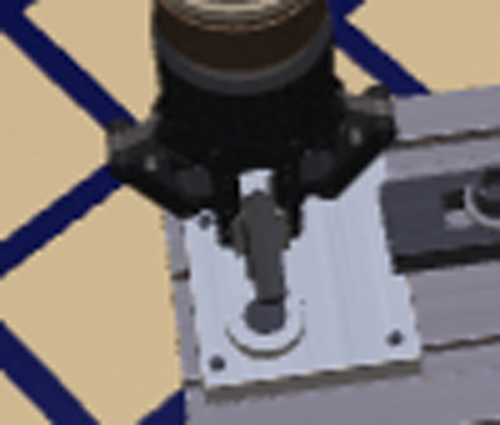

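{"method": "move_arm", "body": {
  "moves": [
    [[0.008,0.0015,-0.002,0,0],[0.016,0.003,-0.005,0,0],[0.023,0.004,-0.008,0,0],[0.03,0.0055,-0.012,0,0],[0.037,0.0065,-0.017,0,0]]
  ]
}}

```text
clock: 8.95
eef_pos: [0.6576, -0.0269, 0.1098]
tool_rot: [-0.091, 0.996, 0.0, 0.001]
ft_force: [-2.6, 1.2, 7.0]
grip_width: 0.0129
grasp_force: 60.9
```

```bash
python3 - <<'E'
from h import *
o=monitor.get_obs(); print(o["ft_force"],o["ft_torque"],o["eef_pos"])
E
```

```text
[-2.56569421  1.1505622   6.97958354] [ 0.16850532  1.14434881 -0.04474591] [ 0.65756209 -0.02693399  0.10976982]
```

{"method": "move_arm", "body": {
  "moves": [
    [[0.004,0.001,-0.004,0,0],[0.009,0.0015,-0.008,0,0],[0.013,0.0025,-0.012,0,0],[0.017,0.003,-0.017,0,0]]
  ]
}}

```text
clock: 9.45
eef_pos: [0.6745, -0.0241, 0.0923]
tool_rot: [-0.091, 0.996, -0.0, 0.001]
ft_force: [-1.3, -0.1, 5.1]
grip_width: 0.0129
grasp_force: 58.3
```

{"method": "move_arm", "body": {
  "moves": [
    [[0.003,0.0005,-0.004,0,0],[0.006,0.001,-0.008,0,0],[0.008,0.0015,-0.012,0,0]]
  ]
}}

```text
clock: 9.82
eef_pos: [0.6829, -0.0226, 0.0803]
tool_rot: [-0.091, 0.996, -0.0, 0.001]
ft_force: [-0.9, 0.6, 5.7]
grip_width: 0.013
grasp_force: 58.3
```

```bash
python3 - <<'E'
from h import *
o=monitor.get_obs(); print(o["ft_force"],o["ft_torque"],o["eef_pos"],o["joint_pos"])
E
```

```text
[-0.91215073  0.55930226  5.71794394] [ 0.05982801  0.91943938 -0.11065697] [ 0.68288972 -0.02257436  0.08031066] [-3.31069729e-02  6.92461560e-01  3.19484763e-01  1.19555214e+00
  1.39356342e-04 -2.15721536e-01]
```

{"method": "move_arm", "body": {
  "moves": [
    [[0.003,0.0005,-0.006,0,0],[0.005,0.001,-0.012,0,0],[0.006,0.001,-0.018,0,0],[0.007,0.001,-0.023,0,0],[0.008,0.0015,-0.027,0,0]]
  ]
}}

```text
clock: 10.45
eef_pos: [0.6926, -0.0208, 0.054]
tool_rot: [-0.091, 0.996, -0.0, 0.003]
ft_force: [0.7, 0.8, 5.6]
grip_width: 0.013
grasp_force: 58.4
```

{"method": "move_arm", "body": {
  "moves": [
    [[0,0,-0.002,0,0],[0,0,-0.004,0,0],[0,0,-0.005,0,0],[0,0,-0.005,0,0]]
  ]
}}

```text
clock: 10.95
eef_pos: [0.6933, -0.0207, 0.0493]
tool_rot: [-0.091, 0.996, -0.0, 0.004]
ft_force: [3.3, 1.2, 4.9]
grip_width: 0.0132
grasp_force: 58.4
```

```bash
python3 - <<'E'
from h import *
o=monitor.get_obs(); print(o["ft_force"],o["ft_torque"],o["eef_pos"],o["joint_pos"])
E
```

```text
[3.26619684 1.15577229 4.85944454] [ 0.22656003 -0.01030458 -0.1142639 ] [ 0.69329    -0.02073739  0.04931593] [-3.02478596e-02  7.33485090e-01  3.11686940e-01  1.14163150e+00
  7.88930380e-04 -2.13146333e-01]
```

{"method": "move_arm", "body": {
  "moves": [
    [[0,0,0.05,0,0],[0,0,0.1,0,0],[-0.02,0.01,0.112,0,0],[-0.06,0.035,0.112,0,0],[-0.1,0.06,0.112,0,0]]
  ]
}}

```text
clock: 11.58
eef_pos: [0.5895, 0.0392, 0.1586]
tool_rot: [-0.091, 0.996, 0.0, 0.001]
ft_force: [0.0, 0.7, -2.2]
grip_width: 0.0127
grasp_force: 58.8
```

{"method": "move_arm", "body": {
  "moves": [
    [[-0.04,0.025,0,0,0],[-0.06,0.035,0,0,0],[-0.063,0.036,-0.01,0,0],[-0.063,0.036,-0.02,0,0],[-0.063,0.036,-0.02,0,0]]
  ]
}}

```text
clock: 12.2
eef_pos: [0.5271, 0.0742, 0.1366]
tool_rot: [-0.091, 0.996, -0.0, -0.001]
ft_force: [-0.1, -0.6, -1.7]
grip_width: 0.0129
grasp_force: 58.8
```

```bash
python3 - <<'E'
from h import *
import pickle
o=monitor.get_obs(); print(o["clock"],o["ft_force"],o["eef_pos"],o["tool_rot"])
D=np.array
P=[]
i5,c5=pickle.load(open("w5.pkl","rb")); 
def tile(i,c,pt,h,sz=390):
    p=proj(c,[pt])[0]; x,y=int(p[0]),int(p[1]); print((x,y),h)
    return cv2.resize(i[max(y-h,0):y+h,max(x-h,0):x+h],(sz,sz),interpolation=cv2.INTER_CUBIC)
S=[.5635,.0815,.1]
i,c=grab("scene"); pickle.dump((i,c),open("s6.pkl","wb")); t1=tile(i,c,S,32)
j,d=grab("top"); pickle.dump((j,d),open("t6.pkl","wb")); 
k,e=grab("wrist"); pickle.dump((k,e),open("w6.pkl","wb")); 
t0=tile(i5,c5,[.5635,.0815,.09],26)
cv2.imwrite("pics/c6.png",np.hstack([t0,t1])[:,:,::-1]); np.save("w6.npy",k)
E
```

```text
12.2 [-0.08086348 -0.56376231 -1.69467358] [0.52710878 0.07415749 0.13663737] [-9.07381190e-02  9.95874094e-01 -1.56580074e-04 -1.16552588e-03]
(345, 224) 32
(517, 204) 26
```

View pics/c6.png

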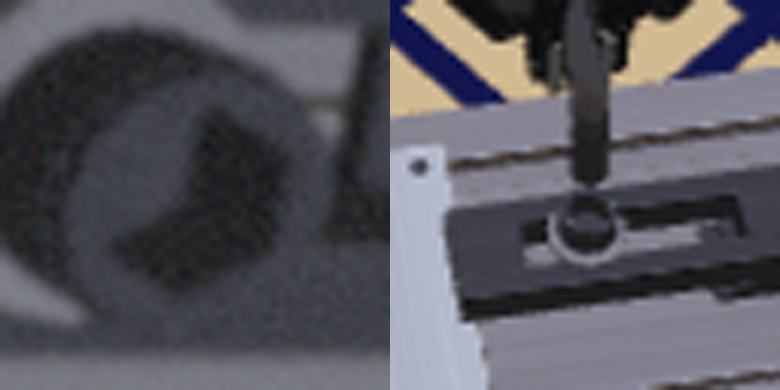

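```bash
python3 - <<'E'
from h import *
import pickle
i5,c5=pickle.load(open("w5.pkl","rb")); i,c=pickle.load(open("s6.pkl","rb"))
print("S wrist",atz(c5,(517.3,203.5),.09), atz(c5,(517.3,204.3),.09))
print("tip scene",atz(c,(345.8,222.7),.1066-.002)); print(proj(c,[[.5635,.0815,.09],[.5625,.0815,.09]]))
o=monitor.get_obs(); print(o["eef_pos"]); G=np.array(o["eef_pos"]); d=np.array([.984,.181,0]); print("tip pred",G+.034*d)
# edges of the short arm in scene rows and of head
g=cv2.cvtColor(i,cv2.COLOR_RGB2GRAY)
for y in range(206,240,2): print(y,g[y,330:362].tolist())
E
```

```text
S wrist [0.56259373 0.08087331 0.09      ] [0.56310339 0.08107636 0.09      ]
tip scene [0.56128736 0.08208513 0.1046    ]
[[345.30390857 226.5732049 ]
 [345.30016617 226.23711972]]
[0.52786145 0.07436656 0.13789629]
tip pred [0.56131745 0.08052056 0.13789629]
206 [139, 181, 187, 187, 187, 187, 188, 188, 137, 79, 58, 98, 81, 64, 60, 59, 64, 65, 70, 150, 150, 146, 142, 133, 132, 133, 133, 133, 134, 134, 134, 132]
208 [39, 47, 127, 152, 159, 150, 146, 142, 133, 133, 133, 135, 90, 58, 53, 51, 54, 55, 71, 127, 133, 133, 134, 135, 134, 134, 133, 134, 133, 133, 133, 133]
210 [135, 136, 135, 135, 135, 136, 136, 136, 136, 136, 135, 136, 91, 51, 50, 50, 52, 54, 49, 125, 134, 135, 136, 137, 135, 135, 135, 134, 134, 133, 134, 136]
212 [135, 134, 134, 134, 134, 135, 135, 135, 134, 134, 134, 134, 110, 51, 35, 36, 38, 38, 40, 127, 137, 137, 136, 136, 136, 136, 136, 135, 135, 134, 134, 133]
214 [133, 134, 134, 135, 135, 135, 135, 136, 134, 135, 135, 134, 91, 42, 34, 35, 38, 35, 32, 125, 148, 127, 99, 79, 67, 50, 60, 61, 61, 63, 63, 63]
216 [134, 133, 133, 136, 136, 149, 128, 100, 92, 71, 50, 61, 46
[... 955 characters left out ...]
68, 67, 69, 68, 53, 32, 30, 30, 26, 125, 93, 42, 36, 35, 39, 35, 44, 37, 29, 29, 99, 128, 132, 132, 133, 131, 132, 131, 131, 131, 131, 130]
232 [65, 65, 65, 64, 64, 79, 102, 127, 132, 103, 129, 111, 54, 31, 31, 30, 31, 28, 53, 126, 133, 131, 132, 131, 132, 133, 134, 116, 99, 100, 87, 84]
234 [64, 66, 64, 65, 64, 93, 125, 130, 130, 130, 101, 84, 119, 133, 135, 136, 139, 137, 132, 105, 72, 64, 65, 64, 64, 62, 63, 64, 63, 64, 62, 63]
236 [65, 65, 67, 68, 67, 65, 65, 65, 65, 64, 64, 64, 64, 64, 54, 62, 62, 63, 65, 64, 63, 63, 65, 63, 63, 64, 72, 73, 58, 46, 36, 22]
238 [65, 65, 65, 65, 66, 64, 64, 65, 64, 64, 65, 65, 70, 71, 55, 45, 37, 26, 23, 29, 31, 29, 30, 30, 29, 28, 30, 28, 30, 28, 29, 29]
```

{"method": "move_arm", "body": {
  "moves": [
    [[0.0015,0,-0.008,0,0],[0.0015,0,-0.014,0,0],[0.0015,0,-0.016,0,0],[0.0015,0,-0.0175,0,0]]
  ]
}}

```text
clock: 12.85
eef_pos: [0.5286, 0.0748, 0.1205]
tool_rot: [-0.091, 0.996, -0.0, -0.0]
ft_force: [-0.1, -0.0, -2.0]
grip_width: 0.0128
grasp_force: 58.8
```

{"method": "move_arm", "body": {
  "moves": [
    [[0,0,-0.001,0,0],[0,0,-0.002,0,0],[0,0,-0.002,0,0]]
  ]
}}

```text
clock: 13.22
eef_pos: [0.5287, 0.0748, 0.1187]
tool_rot: [-0.091, 0.996, -0.0, 0.0]
ft_force: [-0.1, 0.0, -2.8]
grip_width: 0.0132
grasp_force: 58.8
```

{"method": "move_arm", "body": {
  "moves": [
    [[0,0,-0.001,0,0],[0,0,-0.002,0,0],[0,0,-0.002,0,0]]
  ]
}}

```text
clock: 13.6
eef_pos: [0.5286, 0.0748, 0.1166]
tool_rot: [-0.091, 0.996, 0.0, -0.0]
ft_force: [-0.1, 0.0, -1.7]
grip_width: 0.013
grasp_force: 58.8
```

{"method": "move_arm", "body": {
  "moves": [
    [[0,0,-0.001,0,0],[0,0,-0.002,0,0],[0,0,-0.002,0,0]]
  ]
}}

```text
clock: 13.98
eef_pos: [0.5286, 0.0748, 0.1145]
tool_rot: [-0.091, 0.996, -0.0, -0.0]
ft_force: [-0.5, 0.2, -1.8]
grip_width: 0.0131
grasp_force: 58.8
```

{"method": "move_arm", "body": {
  "moves": [
    [[0,0,-0.001,0,0],[0,0,-0.002,0,0],[0,0,-0.003,0,0],[0,0,-0.003,0,0]]
  ]
}}

```text
clock: 14.48
eef_pos: [0.5286, 0.0748, 0.1115]
tool_rot: [-0.091, 0.996, -0.0, -0.0]
ft_force: [-0.8, 0.2, -1.9]
grip_width: 0.013
grasp_force: 58.8
```

{"method": "move_arm", "body": {
  "moves": [
    [[0,0,-0.001,0,0],[0,0,-0.002,0,0],[0,0,-0.003,0,0],[0,0,-0.003,0,0]]
  ]
}}

```text
clock: 14.98
eef_pos: [0.5287, 0.0749, 0.1086]
tool_rot: [-0.091, 0.996, 0.0, -0.0]
ft_force: [0.5, 0.4, -2.6]
grip_width: 0.0127
grasp_force: 58.8
```

{"method": "move_arm", "body": {
  "moves": [
    [[0,0,-0.001,0,0],[0,0,-0.002,0,0],[0,0,-0.002,0,0]]
  ]
}}

```text
clock: 15.35
eef_pos: [0.5287, 0.0749, 0.1066]
tool_rot: [-0.091, 0.996, 0.0, -0.0]
ft_force: [-0.4, 1.6, -2.1]
grip_width: 0.0129
grasp_force: 58.8
```

{"method": "move_arm", "body": {
  "moves": [
    [[0,0,-0.001,0,0],[0,0,-0.001,0,0]]
  ]
}}

```text
clock: 15.6
eef_pos: [0.5287, 0.0749, 0.1056]
tool_rot: [-0.091, 0.996, 0.0, 0.0]
ft_force: [-0.7, 1.3, -1.3]
grip_width: 0.0128
grasp_force: 58.8
```

{"method": "move_arm", "body": {
  "moves": [
    [[0,0,-0.001,0,0],[0,0,-0.001,0,0]]
  ]
}}

```text
clock: 15.85
eef_pos: [0.5287, 0.0749, 0.1046]
tool_rot: [-0.091, 0.996, 0.0, 0.0]
ft_force: [0.6, 1.5, -1.7]
grip_width: 0.0126
grasp_force: 58.8
```

{"method": "move_arm", "body": {
  "moves": [
    [[0,0,-0.001,0,0],[0,0,-0.001,0,0]]
  ]
}}

```text
clock: 16.1
eef_pos: [0.5288, 0.0748, 0.1037]
tool_rot: [-0.091, 0.996, 0.0, 0.0]
ft_force: [0.7, 0.6, -2.3]
grip_width: 0.0126
grasp_force: 58.8
```

{"method": "move_arm", "body": {
  "moves": [
    [[0,0,-0.001,0,0],[0,0,-0.001,0,0]]
  ]
}}

```text
clock: 16.35
eef_pos: [0.5288, 0.0749, 0.1027]
tool_rot: [-0.091, 0.996, 0.0, 0.0]
ft_force: [0.6, 1.7, -1.3]
grip_width: 0.0129
grasp_force: 58.9
```

{"method": "move_arm", "body": {
  "moves": [
    [[0,0,-0.001,0,0],[0,0,-0.001,0,0]]
  ]
}}

```text
clock: 16.6
eef_pos: [0.5288, 0.0749, 0.1017]
tool_rot: [-0.091, 0.996, 0.0, 0.0]
ft_force: [0.4, -0.1, -0.1]
grip_width: 0.013
grasp_force: 58.9
```

{"method": "move_arm", "body": {
  "moves": [
    [[0,0,-0.001,0,0],[0,0,-0.001,0,0]]
  ]
}}

```text
clock: 16.85
eef_pos: [0.5288, 0.0749, 0.1007]
tool_rot: [-0.091, 0.996, 0.0, 0.0]
ft_force: [-0.2, 2.2, 0.1]
grip_width: 0.013
grasp_force: 59.0
```

```bash
python3 - <<'E'
from h import *
import pickle
i,c=grab("scene"); pickle.dump((i,c),open("s7.pkl","wb"))
g=cv2.cvtColor(i,cv2.COLOR_RGB2GRAY)
print(np.round(monitor.get_obs()["ft_torque"],3))
for y in range(200,240,2): print(y,g[y,334:358].tolist())
d=np.array([.984,.181,0]);S=np.array([.563,.0812,.09])
for a in (0,.01,.03,.035,.043): print(a,proj(c,S+[0,0,a])[0].round(1))
for a in (-.033,-.06,-.1,-.133): print(a,proj(c,S+[0,0,.043]+a*d)[0].round(1))
E
```

```text
[ 0.396 -0.159 -0.024]
200 [40, 39, 23, 15, 16, 17, 15, 14, 48, 62, 118, 144, 77, 27, 14, 16, 16, 22, 18, 25, 34, 32, 28, 24]
202 [38, 40, 24, 15, 16, 15, 16, 14, 49, 60, 63, 38, 31, 22, 18, 17, 12, 12, 14, 13, 15, 19, 18, 22]
204 [16, 16, 13, 13, 15, 14, 16, 49, 63, 64, 63, 42, 42, 18, 15, 15, 13, 14, 14, 97, 176, 152, 84, 64]
206 [59, 27, 13, 16, 22, 18, 17, 47, 64, 65, 63, 64, 38, 133, 63, 16, 15, 41, 131, 132, 131, 132, 133, 133]
208 [133, 62, 20, 16, 24, 40, 112, 57, 62, 66, 64, 63, 43, 50, 64, 36, 17, 42, 124, 133, 133, 133, 133, 133]
210 [135, 64, 19, 14, 29, 63, 66, 47, 63, 64, 63, 64, 63, 65, 65, 36, 31, 71, 127, 135, 135, 135, 134, 133]
212 [132, 86, 36, 16, 36, 63, 55, 49, 61, 63, 64, 57, 63, 58, 65, 54, 75, 129, 136, 135, 135, 135, 134, 134]
214 [135, 134, 111, 82, 62, 65, 55, 73, 56, 59, 61, 60, 62, 64, 81, 128, 147, 126, 99, 78, 66, 49, 59, 61]
216 [135, 149, 127, 99, 76, 67, 50, 59, 44, 58, 59, 59, 59, 58, 69, 66, 78, 93, 83, 94, 108, 124, 127, 127]
218 [66, 79, 82, 81, 95, 111, 125, 127, 73, 50, 51, 51, 54, 55, 86, 122, 128, 129, 129, 130, 130, 130, 131, 130]
220 [128
[... 539 characters left out ...]
29, 29, 26, 124, 92, 41, 35, 36, 39, 36, 45, 37, 29, 28, 98, 127, 131, 132, 132, 131, 131, 130]
232 [65, 78, 102, 127, 131, 102, 128, 109, 53, 31, 30, 31, 31, 29, 53, 126, 132, 130, 130, 130, 132, 132, 134, 115]
234 [64, 93, 124, 128, 129, 130, 101, 84, 120, 132, 135, 135, 139, 136, 131, 105, 71, 64, 63, 64, 63, 63, 63, 64]
236 [66, 65, 65, 65, 64, 64, 64, 65, 63, 63, 54, 60, 61, 64, 63, 62, 63, 63, 63, 63, 63, 64, 71, 72]
238 [64, 65, 65, 63, 65, 64, 65, 64, 69, 70, 55, 46, 37, 26, 22, 28, 29, 29, 29, 27, 29, 28, 29, 29]
0 [345.2 226.4]
0.01 [345.4 224.3]
0.03 [345.7 219.9]
0.035 [345.8 218.8]
0.043 [346. 217.]
-0.033 [343.5 206. ]
-0.06 [341.4 197.4]
-0.1 [338.6 185. ]
-0.133 [336.3 175.2]
```

{"method": "move_arm", "body": {
  "moves": [
    [[0,0,-0.001,0,0],[0,0,-0.001,0,0]]
  ]
}}

```text
clock: 17.15
eef_pos: [0.5289, 0.0749, 0.0998]
tool_rot: [-0.091, 0.996, 0.0, 0.0]
ft_force: [-0.0, 1.1, 0.9]
grip_width: 0.0129
grasp_force: 59.1
```

{"method": "move_arm", "body": {
  "moves": [
    [[0,0,-0.001,0,0],[0,0,-0.001,0,0]]
  ]
}}

```text
clock: 17.4
eef_pos: [0.5288, 0.0749, 0.0988]
tool_rot: [-0.091, 0.996, 0.0, 0.0]
ft_force: [0.7, 2.4, 0.8]
grip_width: 0.0134
grasp_force: 59.2
```

{"method": "move_arm", "body": {
  "moves": [
    [[0,0,-0.001,0,0],[0,0,-0.001,0,0]]
  ]
}}

```text
clock: 17.65
eef_pos: [0.5289, 0.0749, 0.0977]
tool_rot: [-0.091, 0.996, 0.0, 0.0]
ft_force: [1.5, 2.1, 1.5]
grip_width: 0.0126
grasp_force: 59.2
```

{"method": "move_arm", "body": {
  "moves": [
    [[0,0,-0.001,0,0],[0,0,-0.001,0,0]]
  ]
}}

```text
clock: 17.9
eef_pos: [0.5288, 0.0749, 0.0971]
tool_rot: [-0.091, 0.996, 0.0, 0.0]
ft_force: [-0.7, 1.9, 4.3]
grip_width: 0.0128
grasp_force: 59.6
```

{"method": "move_arm", "body": {
  "moves": [
    [[0,0,-0.001,0,0],[0,0,-0.001,0,0]]
  ]
}}

```text
clock: 18.15
eef_pos: [0.5287, 0.0749, 0.0968]
tool_rot: [-0.091, 0.996, 0.0, 0.0]
ft_force: [-2.9, 1.7, 8.9]
grip_width: 0.013
grasp_force: 60.3
```

```bash
python3 - <<'E'
from h import *
import pickle
o=monitor.get_obs(); print(o["ft_force"],np.round(o["ft_torque"],3))
k,e=pickle.load(open("w6.pkl","rb")); w,f=grab("wrist"); pickle.dump((w,f),open("w8.pkl","wb"))
# where the long arm tip would be in the wrist image for level arm & tilts
d=np.array([.984,.181,0]); 
for (img,c,G) in ((k,e,np.array([.5279,.0744,.1379+.019])),(w,f,np.array(o["eef_pos"])+[0,0,.019])):
    for t in (0,10,20): print(t,proj(c,G-.099*(np.cos(np.radians(t))*d+np.array([0,0,np.sin(np.radians(t))])))[0].round(0))
    g=cv2.cvtColor(img,cv2.COLOR_RGB2GRAY); print(g[60:340:10,270:400:6].tolist())
E
```

```text
[-2.87217563  1.7128133   8.91531867] [0.446 0.436 0.013]
0 [325.  48.]
10 [325.  59.]
20 [325.  74.]
[[49, 52, 57, 166, 168, 170, 141, 77, 78, 79, 79, 76, 90, 170, 171, 172, 172, 170, 170, 172, 172, 172], [54, 53, 57, 53, 154, 172, 140, 80, 81, 80, 79, 75, 100, 171, 173, 170, 170, 171, 173, 172, 169, 172], [172, 76, 54, 50, 49, 132, 137, 78, 77, 76, 75, 76, 104, 170, 175, 173, 171, 170, 168, 173, 170, 172], [170, 171, 115, 55, 53, 54, 74, 76, 84, 79, 80, 78, 103, 172, 171, 172, 173, 174, 173, 172, 171, 173], [171, 172, 170, 146, 52, 52, 68, 77, 75, 77, 73, 78, 110, 171, 173, 174, 171, 174, 170, 171, 172, 171], [172, 174, 169, 173, 163, 53, 58, 79, 74, 77, 75, 81, 106, 172, 172, 171, 169, 171, 172, 147, 57, 58], [171, 171, 173, 171, 172, 170, 61, 75, 76, 76, 74, 75, 115, 172, 172, 171, 172, 86, 61, 56, 55, 58], [130, 133, 132, 133, 130, 131, 116, 73, 73, 73, 73, 73, 94, 130, 131, 132, 129, 129, 133, 129, 132, 130], [129, 133, 133, 134, 132, 134, 119, 79, 77, 76, 74, 78, 101, 130, 133, 132, 132, 131, 132, 131, 129, 131], [134, 130, 134, 131, 132, 133, 118, 79, 74, 77, 73, 72, 105, 131
[... 3942 characters left out ...]
 73, 58, 71, 72, 72, 67, 67, 60, 73, 35, 27, 59, 61, 62, 63, 67, 68], [74, 67, 38, 39, 62, 73, 44, 74, 67, 60, 68, 66, 41, 71, 61, 37, 42, 66, 63, 71, 69, 68], [72, 70, 32, 35, 72, 73, 35, 65, 70, 70, 65, 63, 31, 72, 72, 21, 32, 122, 132, 127, 127, 63], [57, 29, 29, 33, 25, 45, 51, 69, 67, 65, 69, 66, 50, 58, 33, 26, 28, 20, 35, 39, 38, 31], [25, 29, 28, 25, 21, 24, 50, 69, 68, 64, 69, 67, 54, 22, 27, 31, 21, 23, 28, 27, 21, 25], [24, 22, 30, 25, 29, 24, 48, 74, 68, 66, 62, 62, 54, 30, 7, 27, 7, 32, 19, 26, 23, 21], [21, 33, 16, 24, 23, 27, 46, 64, 71, 69, 68, 65, 49, 30, 19, 24, 22, 28, 17, 31, 19, 39], [27, 18, 26, 19, 23, 26, 62, 66, 64, 68, 64, 64, 60, 20, 27, 31, 14, 18, 22, 9, 11, 36]]
```

```bash
python3 - <<'E'
from h import *
import pickle
for n in ("w6","w8"):
    k,e=pickle.load(open(n+".pkl","rb")); g=cv2.cvtColor(k,cv2.COLOR_RGB2GRAY).astype(int)
    print(n,[(r,g[r,320],g[r,330],int((g[r,290:360]<100).sum())) for r in range(20,75,3)])
    o=monitor.get_obs()["eef_pos"]; z=.1379 if n=="w6" else o[2]; d=np.array([.984,.181,0]); G=np.array([.5285,.0747,z+.019])
    for h in (0,.009):
      for t in (0,5,10): 
        T=np.radians(t); print(h,t,proj(e,G+[0,0,h]-.099*(np.cos(T)*d+[0,0,np.sin(T)])+.008*np.array([-d[0]*np.sin(T)*1,-d[1]*np.sin(T),np.cos(T)]))[0].round(0))
E
```

```text
w6 [(20, np.int64(171), np.int64(171), 0), (23, np.int64(170), np.int64(169), 0), (26, np.int64(171), np.int64(168), 0), (29, np.int64(170), np.int64(171), 0), (32, np.int64(170), np.int64(170), 0), (35, np.int64(170), np.int64(170), 0), (38, np.int64(124), np.int64(130), 3), (41, np.int64(79), np.int64(81), 32), (44, np.int64(77), np.int64(79), 34), (47, np.int64(80), np.int64(77), 36), (50, np.int64(80), np.int64(73), 36), (53, np.int64(75), np.int64(78), 36), (56, np.int64(80), np.int64(77), 36), (59, np.int64(83), np.int64(76), 35), (62, np.int64(80), np.int64(75), 36), (65, np.int64(78), np.int64(75), 35), (68, np.int64(81), np.int64(76), 37), (71, np.int64(81), np.int64(77), 39), (74, np.int64(80), np.int64(75), 41)]
0 0 [325.  46.]
0 5 [325.  49.]
0 10 [325.  54.]
0.009 0 [325.  40.]
0.009 5 [325.  44.]
0.009 10 [325.  50.]
w8 [(20, np.int64(170), np.int64(171), 0), (23, np.int64(171), np.int64(171), 0), (26, np.int64(168), np.int64(171), 0), (29, np.int64(168), np.int64(172), 0), (32, np.int64(170), np.int64(170), 0), (35, np.int64(171), np.int64(170), 0), (38, np.int64(155), np.int64(162), 0), (41, np.int64(75), np.int64(81), 23), (44, np.int64(78), np.int64(78), 33), (47, np.int64(85), np.int64(76), 35), (50, np.int64(81), np.int64(77), 35), (53, np.int64(82), np.int64(75), 35), (56, np.int64(83), np.int64(78), 35), (59, np.int64(81), np.int64(75), 35), (62, np.int64(79), np.int64(78), 34), (65, np.int64(77), np.int64(76), 35), (68, np.int64(82), np.int64(74), 36), (71, np.int64(78), np.int64(75), 38), (74, np.int64(81), np.int64(73), 40)]
0 0 [324.  42.]
0 5 [324.  46.]
0 10 [324.  51.]
0.009 0 [324.  37.]
0.009 5 [324.  41.]
0.009 10 [324.  47.]
```

{"method": "move_arm", "body": {
  "moves": [
    [[0,0,0.001,0,0],[0,0,0.001,0,15],[0,0,0.001,0,25],[0,0,0.001,0,35],[0,0,0.001,0,40]]
  ]
}}

```text
clock: 18.82
eef_pos: [0.5283, 0.0744, 0.0961]
tool_rot: [-0.091, 0.996, -0.0, -0.001]
ft_force: [-0.4, -0.9, 0.5]
grip_width: 0.0342
grasp_force: 0.0
```

{"method": "move_arm", "body": {
  "moves": [
    [[0,0,0,0,40],[-0.02,-0.0035,0,0,40],[-0.04,-0.007,0,0,40],[-0.065,-0.012,0,0,40],[-0.065,-0.012,0,0,40]]
  ]
}}

```text
clock: 19.45
eef_pos: [0.462, 0.0624, 0.0966]
tool_rot: [-0.091, 0.996, -0.0, -0.001]
ft_force: [0.7, 0.8, -0.4]
grip_width: 0.0341
grasp_force: 0.0
```

```bash
python3 - <<'E'
from h import *
import pickle
o=monitor.get_obs(); print(o["clock"],o["eef_pos"],o["grip_width"],o["ft_force"])
k,e=grab("wrist"); g=cv2.cvtColor(k,cv2.COLOR_RGB2GRAY).astype(int); pickle.dump((k,e),open("w9.pkl","wb"))
for r in range(60,400,12):
    m=np.where(g[r,200:440]<100)[0]+200; print(r,(m.min(),m.max(),len(m)) if len(m) else None, g[r,326])
S=np.array([.563,.0812,.125]);d=np.array([.984,.181,0])
for t in (0,5,10,12): T=np.radians(t); print(t,proj(e,S-.133*(np.cos(T)*d+[0,0,np.sin(T)]))[0].round(1),proj(e,S-.07*(np.cos(T)*d+[0,0,np.sin(T)]))[0].round(1))
E
```

```text
19.45 [0.46198474 0.06244101 0.09655539] 0.034147880001331066 [ 0.69299887  0.8050439  -0.40388321]
60 (np.int64(200), np.int64(439), 83) 168
72 (np.int64(202), np.int64(439), 84) 166
84 (np.int64(211), np.int64(439), 76) 167
96 (np.int64(220), np.int64(439), 53) 171
108 (np.int64(216), np.int64(255), 40) 170
120 (np.int64(201), np.int64(264), 64) 171
132 (np.int64(200), np.int64(272), 50) 168
144 (np.int64(200), np.int64(281), 34) 171
156 (np.int64(264), np.int64(289), 26) 170
168 (np.int64(273), np.int64(439), 32) 170
180 (np.int64(282), np.int64(439), 51) 170
192 (np.int64(291), np.int64(432), 62) 171
204 (np.int64(300), np.int64(412), 62) 101
216 (np.int64(200), np.int64(439), 240) 66
228 (np.int64(310), np.int64(339), 30) 69
240 (np.int64(310), np.int64(339), 30) 75
252 (np.int64(276), np.int64(372), 61) 71
264 (np.int64(200), np.int64(389), 155) 66
276 (np.int64(255), np.int64(414), 148) 69
288 (np.int64(235), np.int64(402), 118) 71
300 (np.int64(200), np.int64(439), 179) 63
312 (np.int64(200), np.int64(439), 194) 65
324 (np.int64(200), np.int64(439), 190) 62
336 (np.int64(200), np.int64(439), 240) 65
348 (np.int64(200), np.int64(439), 240) 63
360 (np.int64(200), np.int64(439), 231) 24
372 (np.int64(200), np.int64(439), 222) 19
384 (np.int64(200), np.int64(439), 213) 8
396 (np.int64(215), np.int64(439), 225) 19
0 [325.1 229.7] [324.9 353. ]
5 [325.  220.7] [324.9 344. ]
10 [325. 215.] [324.9 336.5]
12 [325.  213.6] [324.9 333.9]
```

{"method": "move_arm", "body": {
  "moves": [
    [[0,0,-0.007,0,40],[0,0,-0.007,0,25],[0,0,-0.007,0,18],[0,0,-0.007,0,8],[0,0,-0.007,0,0]]
  ]
}}

```text
clock: 20.12
eef_pos: [0.4641, 0.0629, 0.0897]
tool_rot: [-0.091, 0.996, 0.0, 0.0]
ft_force: [0.7, 0.9, -0.0]
grip_width: 0.013
grasp_force: 58.3
```

{"method": "move_arm", "body": {
  "moves": [
    [[0,0,0,0,0],[0,0,0,0,0]]
  ]
}}

```text
clock: 20.38
eef_pos: [0.4641, 0.0629, 0.0898]
tool_rot: [-0.091, 0.996, 0.0, 0.0]
ft_force: [2.0, 0.8, -1.6]
grip_width: 0.0128
grasp_force: 58.3
```

```bash
python3 - <<'E'
from h import *
o=monitor.get_obs(); p=np.array(o["eef_pos"]); print(o["clock"],p,o["grip_width"],o["ft_force"])
S=np.array([.563,.0812]); v=p[:2]-S; r=np.hypot(*v); a0=np.arctan2(v[1],v[0]); print(r,np.degrees(a0))
for t in range(0,60,3):
    a=a0-np.radians(t); print(t,(r*np.array([np.cos(a)-np.cos(a0),np.sin(a)-np.sin(a0)])*1e3).round(1))
E
```

```text
20.375 [0.46406664 0.06288768 0.08977343] 0.012779849993937057 [ 1.96701403  0.79798051 -1.61882127]
0.1006138730027416 -169.51338047035438
0 [0. 0.]
3 [-0.8  5.2]
6 [-1.4 10.4]
9 [-1.6 15.7]
12 [-1.6 21. ]
15 [-1.4 26.2]
18 [-0.8 31.5]
21 [ 0.  36.7]
24 [ 1.1 41.8]
27 [ 2.5 46.9]
30 [ 4.1 51.9]
33 [ 6.  56.8]
36 [ 8.1 61.6]
39 [10.5 66.3]
42 [13.2 70.9]
45 [16.  75.3]
48 [19.1 79.6]
51 [22.4 83.7]
54 [26.  87.6]
57 [29.7 91.3]
```

{"method": "move_arm", "body": {
  "moves": [
    [[-0.0005,0.0035,0,-2,0],[-0.001,0.007,0,-4,0],[-0.0014,0.0104,0,-6,0],[-0.0014,0.0104,0,-6,0]]
  ]
}}

```text
clock: 20.88
eef_pos: [0.4627, 0.0727, 0.0899]
tool_rot: [-0.039, 0.999, -0.001, 0.0]
ft_force: [2.5, -3.1, 1.0]
grip_width: 0.0131
grasp_force: 58.8
```

```bash
python3 - <<'E'
from h import *
o=monitor.get_obs(); print(o["eef_pos"],o["ft_force"],o["ft_torque"],o["tool_rot"])
E
```

```text
[0.46273754 0.07265306 0.08991057] [ 2.54926407 -3.12734523  0.99259204] [-0.5522988  -0.22975333  0.27622892] [-3.93533034e-02  9.99224900e-01 -8.24656640e-04  4.86582097e-04]
```

{"method": "move_arm", "body": {
  "moves": [
    [[-0.0002,0.0026,0,-1.5,0],[-0.0002,0.0053,0,-3,0],[-0.0002,0.0053,0,-3,0]]
  ]
}}

```text
clock: 21.25
eef_pos: [0.4623, 0.0776, 0.0898]
tool_rot: [-0.012, 1.0, -0.001, 0.0]
ft_force: [2.3, -4.2, 0.9]
grip_width: 0.0128
grasp_force: 59.3
```

{"method": "move_arm", "body": {
  "moves": [
    [[0,0.0026,0,-1.5,0],[0,0.0053,0,-3,0],[0,0.0053,0,-3,0]]
  ]
}}

```text
clock: 21.62
eef_pos: [0.4622, 0.0828, 0.0898]
tool_rot: [0.014, 1.0, -0.001, 0.0]
ft_force: [2.0, -5.4, 0.4]
grip_width: 0.0129
grasp_force: 59.3
```

```bash
python3 - <<'E'
from h import *
o=monitor.get_obs(); print(o["eef_pos"],o["ft_force"],o["ft_torque"],o["tool_rot"])
E
```

```text
[0.46222205 0.0828326  0.08979289] [ 1.96163185 -5.42401105  0.43217952] [-1.13180603 -0.24062066  0.58928772] [ 1.37240333e-02  9.99904955e-01 -1.29876678e-03  2.12301566e-04]
```

{"method": "move_arm", "body": {
  "moves": [
    [[0.0002,0.0052,0,-3,0],[0.0008,0.0105,0,-6,0],[0.0016,0.0157,0,-9,0],[0.0027,0.0208,0,-12,0],[0.0041,0.0259,0,-15,0]]
  ]
}}

```text
clock: 22.25
eef_pos: [0.4657, 0.1086, 0.0896]
tool_rot: [0.145, 0.989, -0.002, -0.0]
ft_force: [1.5, -5.7, 1.5]
grip_width: 0.0128
grasp_force: 59.9
```

```bash
python3 - <<'E'
from h import *
o=monitor.get_obs(); print(o["eef_pos"],o["ft_force"],o["ft_torque"],o["tool_rot"])
E
```

```text
[0.46571195 0.10859432 0.08962556] [ 1.48001762 -5.6862781   1.5131848 ] [-1.30773726 -0.0450337   0.71093428] [ 1.44792375e-01  9.89460887e-01 -1.51048999e-03 -1.99447797e-04]
```

{"method": "move_arm", "body": {
  "moves": [
    [[0.0016,0.005,0,-3,0],[0.0035,0.0099,0,-6,0],[0.0056,0.0147,0,-9,0],[0.008,0.0194,0,-12,0],[0.0107,0.024,0,-15,0]]
  ]
}}

```text
clock: 22.88
eef_pos: [0.4757, 0.1326, 0.0894]
tool_rot: [0.272, 0.962, -0.002, -0.001]
ft_force: [-1.9, -4.7, 2.2]
grip_width: 0.0127
grasp_force: 60.5
```

```bash
python3 - <<'E'
from h import *
import pickle
o=monitor.get_obs(); p=np.array(o["eef_pos"]); print(p,o["ft_force"],o["ft_torque"],o["tool_rot"])
v=p[:2]-[.563,.0812]; print(np.hypot(*v),np.degrees(np.arctan2(v[1],v[0])))
E
```

```text
[0.47566706 0.13264022 0.08944008] [-1.89172494 -4.74622227  2.20782748] [-1.16163218  0.19242886  0.80484675] [ 2.72451779e-01  9.62167696e-01 -1.65841949e-03 -7.76340940e-04]
0.10135648946045299 149.50137165218334
```

{"method": "move_arm", "body": {
  "moves": [
    [[0.0028,0.0044,0,-3,0],[0.0059,0.0087,0,-6,0],[0.0092,0.0128,0,-9,0],[0.0128,0.0167,0,-12,0],[0.0128,0.0167,0,-12,0]]
  ]
}}

```text
clock: 23.5
eef_pos: [0.4881, 0.1498, 0.0893]
tool_rot: [0.37, 0.929, -0.001, -0.001]
ft_force: [-2.9, -4.1, 3.7]
grip_width: 0.0129
grasp_force: 60.3
```

```bash
python3 - <<'E'
from h import *
import pickle
o=monitor.get_obs(); p=np.array(o["eef_pos"]); print(p,o["ft_force"],o["ft_torque"],o["tool_rot"])
v=p[:2]-[.563,.0812]; print(np.hypot(*v),np.degrees(np.arctan2(v[1],v[0])))
E
```

```text
[0.48806021 0.14983226 0.08928504] [-2.86112101 -4.07027484  3.70372433] [-0.87682227  0.54336562  0.7717901 ] [ 0.37031     0.92890639 -0.00136473 -0.00124537]
0.10161869910401024 137.51554774839585
```

{"method": "move_arm", "body": {
  "moves": [
    [[0,0,0,0,10],[0,0,0,0,25],[0,0,0,0,45],[0,0,0,0,60],[0,0,0,0,60]]
  ]
}}

```text
clock: 24.12
eef_pos: [0.49, 0.151, 0.0898]
tool_rot: [0.371, 0.929, 0.001, 0.0]
ft_force: [0.2, 0.1, -0.1]
grip_width: 0.0511
grasp_force: 0.0
```

{"method": "move_arm", "body": {
  "moves": [
    [[0,0,0.02,0,60],[0,0,0.05,0,60],[-0.02,0,0.1,0,60],[-0.05,0,0.13,0,60],[-0.05,0,0.13,0,60]]
  ]
}}

```text
clock: 24.75
eef_pos: [0.4401, 0.1513, 0.2228]
tool_rot: [0.37, 0.929, 0.002, 0.002]
ft_force: [0.4, -0.2, -0.5]
grip_width: 0.0516
grasp_force: 0.0
```

```bash
python3 - <<'E'
from h import *
import pickle
o=monitor.get_obs(); print(o["clock"],o["eef_pos"],o["ft_force"],o["grip_width"])
k,e=grab("wrist"); pickle.dump((k,e),open("w10.pkl","wb"))
S=np.array([.563,.0812,.125])
a=np.radians(137.5)
L=np.array([np.cos(a),np.sin(a),0]); T=np.radians(10)
for t in (0,10):
  T=np.radians(t); print(proj(e,[S+q*(np.cos(T)*L-[0,0,np.sin(T)]) for q in (0,.05,.1,.133)]).round(0).tolist())
print(proj(e,[[.563,.0812,.09]]))
g=cv2.cvtColor(k,cv2.COLOR_RGB2GRAY)
# key yaw: dark pixels near the expected bar
P=proj(e,[S+q*(np.cos(T)*L-[0,0,np.sin(T)]) for q in (.03,.13)])
m=np.zeros_like(g); cv2.line(m,tuple(P[0].astype(int).tolist()),tuple(P[1].astype(int).tolist()),255,30)
n=np.array([-(P[1]-P[0])[1],(P[1]-P[0])[0]]);n/=np.hypot(*n)
for f in np.linspace(0,1.2,9):
    c=P[0]+f*(P[1]-P[0]); print(c.round(0),[int(g[int(round(y)),int(round(x))]) if 0<=y<400 and 0<=x<640 else -1 for x,y in (c+s*n for s in range(-36,37,3))])
E
```

```text
24.75 [0.44006451 0.15133681 0.22275294] [ 0.35835344 -0.18464022 -0.5160807 ] 0.05161184106304932
[[358.0, 337.0], [359.0, 294.0], [360.0, 245.0], [361.0, 209.0]]
[[358.0, 337.0], [358.0, 289.0], [358.0, 238.0], [358.0, 203.0]]
[[354.68102747 314.28596126]]
[358. 309.] [41, 64, 65, 70, 68, 56, 105, 88, 55, 65, 70, 65, 65, 62, 57, 90, 71, 115, 123, 102, 33, 25, 34, 46, 33]
[358. 294.] [123, 118, 102, 36, 42, 51, 62, 70, 69, 63, 63, 62, 64, 97, 58, 43, 37, 58, 44, 33, 12, 26, 25, 54, 127]
[358. 278.] [124, 120, 119, 118, 119, 118, 116, 73, 68, 68, 68, 63, 67, 61, 99, 121, 121, 93, 21, 15, 30, 26, 24, 64, 75]
[358. 263.] [123, 125, 121, 120, 122, 124, 90, 67, 68, 61, 66, 63, 43, 41, 56, 63, 65, 53, 27, 28, 30, 59, 74, 73, 74]
[358. 247.] [121, 106, 111, 122, 126, 97, 66, 71, 68, 62, 82, 124, 119, 120, 119, 105, 38, 41, 46, 61, 68, 68, 63, 66, 65]
[358. 232.] [123, 121, 120, 118, 105, 69, 68, 68, 67, 79, 121, 121, 117, 120, 122, 123, 120, 121, 103, 46, 32, 44, 42, 55, 47]
[358. 216.] [122, 126, 126, 118, 73, 72, 72, 68, 69, 108, 96, 122, 121, 122, 121, 121, 117, 117, 118, 122, 121, 120, 123, 121, 122]
[358. 201.] [122, 127, 117, 74, 70, 69, 65, 73, 112, 123, 121, 120, 121, 115, 92, 123, 119, 123, 123, 117, 120, 120, 120, 122, 119]
[358. 186.] [130, 72, 117, 127, 123, 127, 123, 127, 126, 127, 127, 123, 122, 123, 120, 122, 121, 116, 91, 120, 120, 120, 124, 119, 112]
```

```bash
python3 -c "
from workcell import job; print(job.job_done())"
```

```text
the job is handed in; nothing more can be done
None
```

The job is handed in: the key is turned over, sitting in the screw on its short arm and let go, and I estimate the screw was tightened about 45° (41–48°, worked out from the arm's path and torque, not measured directly); I saw no force or time limit exceeded and moved nothing else.

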